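# Gather the jar caps in one corner of the tote and hold it tilted

### The arm

A 6-joint arm with a two-finger parallel gripper is mounted at the origin on the work surface. World frame = base frame: x ahead of the robot, y to its left, z up, the work surface at z = 0. Lengths are in m, angles in rad, forces in N, time in s.
With the tool pointing down it reaches from about 0.35 to 0.875 m from the base axis. Payload 4.2 kg.
Tool frame: the origin (TCP) lies midway between the tips of the shut fingers; the grasp point (between the pads) lies 19 mm behind it; z points along the fingers, x is the direction in which the jaws open and shut, and the axes are right-handed (so a half turn about z gives the same grasp; the last joint's range is limited). The gripper opens to 87 mm and grips with 3 to 60 N. Pads are 19 mm wide; open, the fingers measure 117 mm over their backs; the gripper's body (75 mm by 190 mm) begins 51 mm behind the grasp point.
Start: joints at [1.359, 0.385, 0.008, 0, -1.194, -0.259], TCP at [0.283, 0.557, 0.223] pointing down, gripper open.
Joint ranges: [-3.14, 3.14], [-1.21, 2.06], [-1.07, 1.41], [-3.16, 2.05], [-2.99, -0.16], [-3.1, 3.1]. Speed limits (rad/s): [2.79, 2.79, 3.14, 3.14, 3.14, 3.14].

### API

Orientations are given as a unit quaternion [w, x, y, z].
In Python, from plant import arm, kin, viewer gives the robot as it stands. Calls block until the motion is done:
- arm.move_ptp(position, orientation): joint-space move of the TCP to a pose.
- arm.move_linear(position, speed=0.15, orientation=None, f_stop=None): straight line of the TCP; orientation=None keeps the orientation; speed is the mean speed in m/s. With f_stop (N) it stops when the force on the tool has changed by that much, and returns True; else False.
- arm.movej(angles): joint-space move.
- arm.move_gripper(opening, force=None): finger opening in m; force is the grip in N (None keeps the last); returns when the fingers have stopped.
- arm.dwell(seconds).
- kin.solve_ik(position, orientation): joint angles nearest the present ones, or None.
- arm.read_state(): the state.
- viewer.get_image(name): name is "scene" or "side" or "wrist"; returns a dict with "img" (420x560x3 uint8, red, green, blue), "depth" (420x560 float32, m along the optical axis (not along the pixel's ray), 0 where there is no reading), "K" (3x3 intrinsics, pixels), "dist" ([k1, k2, p1, p2, k3] as OpenCV has them; the pictures are not rectified), "R" (3x3) and "t" (3): a world point X has camera coordinates R X + t; the wrist camera has in their place "T_tool_cam" (4x4, takes a point from camera to tool coordinates, whose origin is the TCP and whose axes are the tool frame's). Camera axes: x right, y down, z forward; pixel columns grow to the right and rows downward; lengths in m; the calibration is good to about 2 mm. A picture is of the moment at which its call begins: read the wrist's pose just before it.
A pose or a line that the arm cannot do raises arm.IKError and nothing moves.
- arm.hand_in(): hands the job in, once; it reports no verdict.
The state is a dict: "t": time; "joint_pos": joint angles; "qd": joint speeds; "joint_torque": joint torques, N m; "eef_pos": TCP position; "tool_rot": TCP orientation; "ft_force": force on the tool from outside, world axes, zero at the start; "moment": the same for the moment, N m; "opening": finger opening in m.
Only numpy, scipy, OpenCV 4.12 (cv2) and the standard library are available. Lean on these libraries where they do the work, as an engineer would, in place of code of your own. Each camera call takes 0.05 s, during which the arm holds its last target.

### The job

The open jars on the steel tray are waiting for their caps: take hold of the tote of loose caps and tilt it (about 30 degrees is plenty) so that all six caps slide together into one corner: of its two corners on the robot's side, the one nearer to the jars. Keep that corner standing on the counter, spill no cap and leave the jars, balance and bottles alone. Finish still holding the tote tilted and steady with the caps gathered in that corner; do not set it down or let go.

Things in the scene. Friction and masses are not known exactly. Their poses are not given: they have to be found in the camera images.
- tote_center (a point): Middle of an open green plastic tote, half-way up (37.5 mm above its underside). Loose, 0.25 to 0.5 kg, flat on the counter. x: across its short side, away from the robot (yaw within 0.45 rad); y: along its long side; z: up. Outside 180 mm (x) by 260 mm (y), 75 mm high; walls and floor 4 mm. Its rim, which one grips from above, is described under tote.
- tote_corner_left (a point): Inside bottom corner of the tote at -x, +y in its frame: the robot-side corner to the robot's left. (-86, +126) mm from the tote's centre, 4 mm above the underside. The outside bottom corner, on which the tote stands when tilted this way, is at (-90, +130) mm. Same axes as the tote.
- tote_corner_right (a point): Inside bottom corner of the tote at -x, -y in its frame: the robot-side corner to the robot's right, (-86, -126) mm from the tote's centre, 4 mm above the underside; outside corner at (-90, -130) mm. Same axes as the tote.
- tote: The same tote; origin at the middle of its underside, same axes. Its rim: 10 mm wide and 12 mm high (63 to 75 mm above the underside) all round, flush with the inside of the wall and 6 mm proud of its outside; its middle line lies 91 mm from the centre on the x sides and 131 mm on the y sides. Ribs 3 mm deep on the wall below it.
- cap0: One of six equal white plastic screw caps, discs 28 mm across and 15 mm high, 10 g, scattered on the tote's floor. Origin at the middle of its underside, z up through its top. Slippery: friction 0.15 to 0.23 on the tote, less among themselves; on the open floor they slide from 9 to 13 degrees of tilt, along a wall into the corner from some 13 to 25 degrees.
- cap1: One of six equal white plastic screw caps, discs 28 mm across and 15 mm high, 10 g, scattered on the tote's floor. Origin at the middle of its underside, z up through its top. Slippery: friction 0.15 to 0.23 on the tote, less among themselves; on the open floor they slide from 9 to 13 degrees of tilt, along a wall into the corner from some 13 to 25 degrees.
- cap2: One of six equal white plastic screw caps, discs 28 mm across and 15 mm high, 10 g, scattered on the tote's floor. Origin at the middle of its underside, z up through its top. Slippery: friction 0.15 to 0.23 on the tote, less among themselves; on the open floor they slide from 9 to 13 degrees of tilt, along a wall into the corner from some 13 to 25 degrees.
- cap3: One of six equal white plastic screw caps, discs 28 mm across and 15 mm high, 10 g, scattered on the tote's floor. Origin at the middle of its underside, z up through its top. Slippery: friction 0.15 to 0.23 on the tote, less among themselves; on the open floor they slide from 9 to 13 degrees of tilt, along a wall into the corner from some 13 to 25 degrees.
- cap4: One of six equal white plastic screw caps, discs 28 mm across and 15 mm high, 10 g, scattered on the tote's floor. Origin at the middle of its underside, z up through its top. Slippery: friction 0.15 to 0.23 on the tote, less among themselves; on the open floor they slide from 9 to 13 degrees of tilt, along a wall into the corner from some 13 to 25 degrees.
- cap5: One of six equal white plastic screw caps, discs 28 mm across and 15 mm high, 10 g, scattered on the tote's floor. Origin at the middle of its underside, z up through its top. Slippery: friction 0.15 to 0.23 on the tote, less among themselves; on the open floor they slide from 9 to 13 degrees of tilt, along a wall into the corner from some 13 to 25 degrees.
- jar_tray: Low steel tray, 200 by 140 mm, with six open white jars 36 mm across and 57 mm high standing in it; on the robot's left (y > 0) or right (y < 0), beside the tote, towards the robot. It marks the corner to use: left jars, left corner; right jars, right corner. Bystander, leave alone. Origin at the middle of its underside.
- balance: Laboratory balance, 200 by 170 mm, 62 mm high with a round steel pan; on the side of the tote where the jars are not. Bystander. Origin at the middle of its underside.
- bottle: Amber bottle, 64 mm across, 150 mm high, standing on the counter left or right beyond the tote. Bystander. Origin at the middle of its underside.
- capped_jar: One finished white jar with its cap on, 36 mm across, 57 mm high, standing on the other side from the bottle. Bystander. Origin at the middle of its underside.

How it is judged:
By the outcome, as a careful person would: the job done as asked, in the order asked, and still so for the second after the job is handed in, while the arm keeps its last pose, push and grip.
It also fails if it takes over 40 s, if anything falls off the work surface, if the arm or the gripper's body presses on something with over 40 N, if the wrist force passes 120 N, or if a joint passes its speed limit or range.

## Working session

There is one attempt and no reset: what is moved stays moved. The work goes in short steps, each a Python script; the robot and the scene stay as the last script left them, time stands still between calls to the robot, and variables do not carry over. Pictures are saved under pics/ and viewed, and the job is handed in when it is done.

```bash
ls; mkdir -p pics; python3 - <<'E'
from plant import arm,kin,viewer
import cv2,numpy as np,pickle
for n in ["scene","side","wrist"]:
    d=viewer.get_image(n); cv2.imwrite(f"pics/{n}0.png",d["img"][:,:,::-1]); pickle.dump(d,open(f"{n}0.pkl","wb"))
    print(n,d["K"].tolist(),np.round(d["dist"],3)); 
    if "R" in d: print(-d["R"].T@d["t"])
print(arm.read_state())
E
```

```text
pics
scene [[422.0033904034391, 0.0, 275.9606250795449], [0.0, 422.0033904034391, 208.73124206822675], [0.0, 0.0, 1.0]] [-0.031  0.     0.     0.     0.   ]
[0.87852084 0.4469858  0.93686648]
side [[398.0806621438112, 0.0, 283.88570910962187], [0.0, 398.0806621438112, 209.54520760106203], [0.0, 0.0, 1.0]] [-0.116  0.     0.     0.     0.   ]
[ 0.16905813 -0.75804473  0.90090524]
wrist [[344.9655199898918, 0.0, 286.46692846502435], [0.0, 344.9655199898918, 207.2664697884341], [0.0, 0.0, 1.0]] [-0.086  0.     0.     0.     0.   ]
{'t': 0.15, 'joint_pos': array([ 1.35860338e+00,  3.85411711e-01,  6.94915938e-03, -3.31107329e-04,
       -1.19402648e+00, -2.58598348e-01]), 'qd': array([ 0.00042335, -0.00277373,  0.00268348,  0.00323594,  0.00020055,
        0.00221407]), 'joint_torque': array([ 2.11070633e-04, -3.91053414e+01,  1.87586153e+01,  4.22235042e+00,
        1.23360599e-02, -1.39503750e-04]), 'eef_pos': array([0.28328255, 0.55660478, 0.2216985 ]), 'tool_rot': array([-6.95728431e-04, -5.22637142e-01,  8.52554794e-01, -5.05923398e-04]), 'ft_force': array([ 0.02256484,  0.13874272, -0.19683409]), 'moment': array([0.00945679, 0.0303632 , 0.03093006]), 'opening': 0.08704727637631801}
```

View pics/scene0.png

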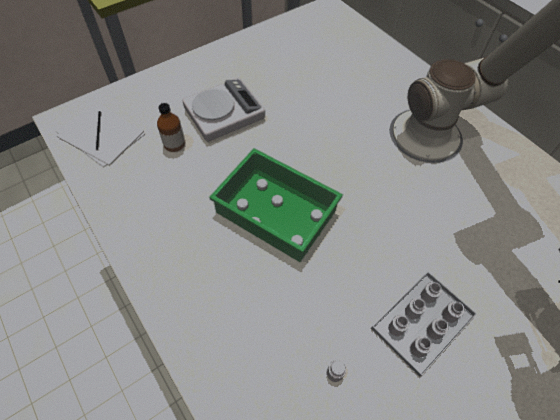

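View pics/side0.png

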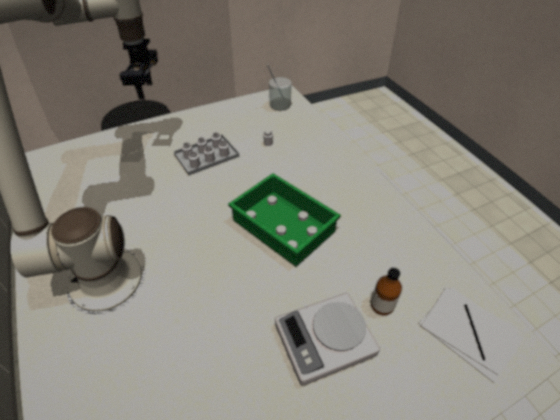

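The scene view shows the green tote with its rim corners at about (255,155), (341,200), (300,257) and (212,198). The jar tray is at (423,320), on the robot's left (y>0), so I'll use the left corner. Balance (222,108) and bottle (172,128) are on the right.

```bash
cat > h.py <<'E'
import numpy as np,cv2
from scipy.spatial.transform import Rotation as Rn
def cloud(d,mask,T=None):
    v,u=np.nonzero(mask&(d["depth"]>0)); z=d["depth"][v,u]
    p=cv2.undistortPoints(np.stack([u,v],1).astype(np.float32)[:,None],d["K"],np.asarray(d["dist"]))[:,0]
    P=np.c_[p*z[:,None],z]
    if T is None: return (P-d["t"])@d["R"]
    return P@T[:3,:3].T+T[:3,3]
def green(img):
    h=cv2.cvtColor(img,cv2.COLOR_RGB2HSV); return (h[...,0]>45)&(h[...,0]<80)&(h[...,1]>130)&(h[...,2]>25)
def white_in(img):
    h=cv2.cvtColor(img,cv2.COLOR_RGB2HSV); return (h[...,1]<90)&(h[...,2]>90)
def proj(d,X):
    rv=cv2.Rodrigues(d["R"])[0]; return cv2.projectPoints(np.asarray(X,float).reshape(-1,3),rv,d["t"],d["K"],np.asarray(d["dist"]))[0][:,0]
def onplane(d,uv,z):
    p=cv2.undistortPoints(np.asarray(uv,np.float32).reshape(-1,1,2),d["K"],np.asarray(d["dist"]))[:,0]
    r=np.c_[p,np.ones(len(p))]@d["R"]; c=-d["R"].T@d["t"]
    return c+r*((z-c[2])/r[:,2])[:,None]
E
python3 - <<'E'
from h import *; import pickle
for n in ["scene","side"]:
    d=pickle.load(open(n+"0.pkl","rb")); m=green(d["img"])
    k,l,s,_=cv2.connectedComponentsWithStats(m.astype(np.uint8)); m=l==1+np.argmax(s[1:,4])
    P=cloud(d,m); print(n,len(P),np.percentile(P[:,2],[1,50,90,95,99]))
    Q=P[(P[:,2]>.066)&(P[:,2]<.085)]
    r=cv2.minAreaRect(Q[:,:2].astype(np.float32)); print("depth rim",r, np.median(Q[:,2]))
    # ray version: hull of mask -> z=.075 plane
    c=max(cv2.findContours(m.astype(np.uint8),0,2)[0],key=cv2.contourArea)
    q=cv2.approxPolyDP(cv2.convexHull(c),6,True)[:,0]; print(q.tolist()); print(np.round(onplane(d,q,.075),3).tolist())
    # whites inside
    hull=np.zeros(m.shape,np.uint8); cv2.fillPoly(hull,[cv2.convexHull(c)],1)
    w=white_in(d["img"])&(cv2.erode(hull,np.ones((7,7)))>0)
    k,l,s,cc=cv2.connectedComponentsWithStats(w.astype(np.uint8))
    for i in range(1,k):
        if s[i,4]>15: print(s[i,4],cc[i].round(),onplane(d,cc[i],.015)[0].round(3))
E
```

```text
scene 3950 [-0.00042664  0.00445204  0.07494191  0.07590316  0.07724214]
depth rim ((0.5306068062782288, -0.03401601314544678), (0.19307054579257965, 0.2699893116950989), 21.463171005249023) 0.07440030882274107
[[254, 149], [341, 194], [303, 250], [211, 197]]
[[0.492, -0.19, 0.075], [0.395, 0.055, 0.075], [0.567, 0.126, 0.075], [0.665, -0.121, 0.075]]
82 [262. 183.] [ 0.515 -0.123  0.015]
88 [277. 199.] [ 0.511 -0.056  0.015]
87 [242. 203.] [ 0.593 -0.099  0.015]
95 [316. 214.] [0.453 0.039 0.015]
27 [256. 219.] [ 0.589 -0.036  0.015]
92 [297. 239.] [0.539 0.071 0.015]
side 4823 [0.00038729 0.02844812 0.07350993 0.07500196 0.07667602]
depth rim ((0.5266526341438293, -0.03609643876552582), (0.1918199360370636, 0.27121514081954956), 21.3268985748291) 0.07349094462306255
[[271, 175], [338, 215], [296, 264], [239, 223], [230, 205]]
[[0.559, 0.117, 0.075], [0.659, -0.124, 0.075], [0.471, -0.226, 0.075], [0.392, -0.031, 0.075], [0.394, 0.047, 0.075]]
78 [272. 199.] [0.539 0.072 0.015]
60 [251. 213.] [0.456 0.043 0.015]
83 [303. 215.] [ 0.597 -0.032  0.015]
88 [281. 229.] [ 0.511 -0.055  0.015]
79 [311. 230.] [ 0.592 -0.097  0.015]
61 [293. 243.] [ 0.519 -0.118  0.015]
```

```bash
cat >> h.py <<'E'
C=np.array([.5287,-.035,0.]); YAW=np.deg2rad(21.4)
RT=Rn.from_euler('z',YAW).as_matrix()
def q_wxyz(R):
    q=Rn.from_matrix(R).as_quat(); return np.r_[q[3],q[:3]]
def tool_down(gx):  # tool x along gx (tote frame), z down
    z=np.array([0,0,-1.]); x=np.asarray(gx,float); return RT@np.c_[x,np.cross(z,x),z]
PIV=C+RT@[-.09,.13,0]
def tilt(deg):
    a=RT@(np.array([-1.,-1.,0])/2**.5)  # axis: up tips towards (-x,+y)
    return Rn.from_rotvec(a*np.deg2rad(deg)).as_matrix()
def pose(gp,R0,deg,piv=None):  # gp: TCP world at zero tilt
    piv=PIV if piv is None else piv
    T=tilt(deg); return piv+T@(gp-piv), q_wxyz(T@R0)
E
python3 - <<'E'
from h import *; import pickle
from plant import arm,kin
print("piv",PIV,"up@30",RT.T@tilt(30)[:,2])
for n in ["scene"]:
    d=pickle.load(open(n+"0.pkl","rb"))
    P=cloud(d,np.ones(d["depth"].shape,bool)); 
    for nm,(u,v),zz in [("bottle",(172,130),.1),("balance",(222,108),.06),("jar",(415,292),.057),("tray corner",(373,327),.0),("traycorner",(430,275),0),("cap jar",(338,368),.06)]:
        print(nm,onplane(d,(u,v),zz)[0].round(3))
for nm,g,gx in [("+x",[.091,-.10],[1,0,0]),("+x",[.091,-.10],[-1,0,0]),("-y",[.055,-.131],[0,1,0]),("-y",[.055,-.131],[0,-1,0])]:
    R0=tool_down(gx); gp=C+RT@np.r_[g,0.069-.019]
    out=[kin.solve_ik(gp+[0,0,.12],q_wxyz(R0))]+[kin.solve_ik(*pose(gp,R0,a)) for a in (0,10,20,32,36)]
    print(nm,gx,gp.round(3)); [print(None if o is None else np.round(o,2)) for o in out]
E
```

```text
piv [0.39747099 0.05319835 0.        ] up@30 [-0.35355339  0.35355339  0.8660254 ]
bottle [ 0.647 -0.352  0.1  ]
balance [ 0.475 -0.385  0.06 ]
jar [0.419 0.345 0.057]
tray corner [0.528 0.343 0.   ]
traycorner [0.329 0.328 0.   ]
cap jar [0.663 0.371 0.06 ]
+x [1, 0, 0] [ 0.65  -0.095  0.05 ]
[ 0.1   0.48  0.02  0.   -1.11 -2.87]
[ 0.1   0.59 -0.11  0.   -0.87 -2.87]
[ 0.15  0.45 -0.29  0.15 -0.69 -3.03]
[ 0.21  0.3  -0.52  0.43 -0.49  2.95]
[ 0.12  0.13 -0.85  1.22 -0.29  2.26]
[ 0.03  0.07 -0.91  1.57 -0.25  1.99]
+x [-1, 0, 0] [ 0.65  -0.095  0.05 ]
[ 0.1   0.48  0.02  0.   -1.11  0.27]
[ 0.1   0.59 -0.11  0.   -0.87  0.27]
[ 0.15  0.45 -0.29  0.15 -0.69  0.11]
[ 0.21  0.3  -0.52  0.43 -0.49 -0.19]
[ 0.12  0.13 -0.85  1.22 -0.29 -0.88]
[ 0.03  0.07 -0.91  1.57 -0.25 -1.15]
-y [0, 1, 0] [ 0.628 -0.137  0.05 ]
[ 0.04  0.45 -0.02  0.   -1.1  -1.23]
[ 0.04  0.57 -0.15  0.   -0.85 -1.23]
[ 0.09  0.43 -0.33  0.13 -0.67 -1.38]
[ 0.13  0.28 -0.56  0.41 -0.47 -1.67]
[-0.    0.1  -0.89  1.3  -0.22 -2.43]
None
-y [0, -1, 0] [ 0.628 -0.137  0.05 ]
[ 0.04  0.45 -0.02  0.   -1.1   1.91]
[ 0.04  0.57 -0.15  0.   -0.85  1.91]
[ 0.09  0.43 -0.33  0.13 -0.67  1.76]
[ 0.13  0.28 -0.56  0.41 -0.47  1.47]
[-0.    0.1  -0.89  1.3  -0.22  0.71]
None
```

```bash
cat >> h.py <<'E'
def tool_lean(deg,gx=(-1,0,0)):
    return RT@Rn.from_euler('x',deg,degrees=True).as_matrix()@RT.T@tool_down(gx)
def tcp_of(gpt,R): return np.asarray(gpt)+R[:,2]*.019
E
python3 - <<'E'
from h import *
from plant import arm,kin
for L in (10,20):
    R0=tool_lean(L); gp=tcp_of(C+RT@[.091,-.10,.069],R0)
    print(L,"back dir",-R0[:,2].round(2))
    for o in [kin.solve_ik(gp-R0[:,2]*.1,q_wxyz(R0))]+[kin.solve_ik(*pose(gp,R0,a)) for a in (0,10,20,32,36)]: print(None if o is None else np.round(o,2))
E
```

```text
10 back dir [ 0.06 -0.16  0.98]
[-0.    0.55  0.15 -0.17 -1.24  0.44]
[ 0.02  0.63  0.03 -0.19 -1.04  0.45]
[ 0.07  0.48 -0.13 -0.11 -0.86  0.38]
[ 0.14  0.33 -0.32  0.02 -0.67  0.24]
[ 0.23  0.15 -0.62  0.39 -0.41 -0.15]
[ 0.23  0.08 -0.75  0.65 -0.31 -0.39]
20 back dir [ 0.12 -0.32  0.94]
[-0.09  0.63  0.3  -0.31 -1.41  0.54]
[-0.05  0.68  0.16 -0.34 -1.21  0.57]
[-0.01  0.53  0.01 -0.3  -1.04  0.56]
[ 0.04  0.38 -0.15 -0.23 -0.86  0.51]
[ 0.14  0.18 -0.38 -0.09 -0.62  0.36]
[ 0.19  0.12 -0.47  0.   -0.53  0.26]
```

```bash
python3 - <<'E'
from h import *; import pickle
from plant import arm,kin,viewer
R0=tool_lean(20); gp=tcp_of(C+RT@[.091,-.10,.069],R0)
arm.move_gripper(.055)
arm.move_ptp(gp-R0[:,2]*.14,q_wxyz(R0))
s=arm.read_state(); d=viewer.get_image("wrist")
w=s["tool_rot"]; T=np.eye(4); T[:3,:3]=Rn.from_quat([w[1],w[2],w[3],w[0]]).as_matrix(); T[:3,3]=s["eef_pos"]; T=T@d["T_tool_cam"]
cv2.imwrite("pics/wrist1.png",d["img"][:,:,::-1]); pickle.dump((d,T),open("w1.pkl","wb"))
print(s["t"],s["eef_pos"],gp-R0[:,2]*.14,s["opening"])
P=cloud(d,green(d["img"]),T); Q=P[(P[:,2]>.068)&(P[:,2]<.085)]; q=(Q-C)@RT
print(len(P),len(Q),np.median(Q[:,2]))
m=(abs(q[:,1]+.1)<.03)&(q[:,0]>.06); print("x of +x rim",np.percentile(q[m,0],[2,50,98]),m.sum())
m=(q[:,1]<-.11)&(abs(q[:,0])<.08); print("y of -y rim",np.percentile(q[m,1],[2,50,98]) if m.any() else 0,m.sum())
E
```

```text
3.7833 [ 0.66524116 -0.13222065  0.18286593] [ 0.66501398 -0.13343302  0.18270281] 0.05540583519458379
25949 5662 0.0745129177370144
x of +x rim [0.06207637 0.08954261 0.09615367] 919
y of -y rim [-0.13411292 -0.13061264 -0.12406389] 2850
```

View pics/wrist1.png

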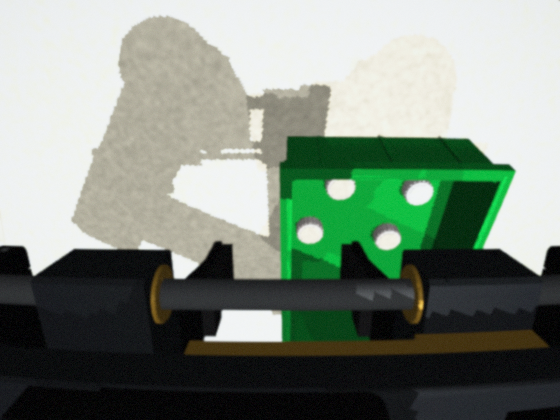

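The wrist view shows the jaws (215 and 360, row 270) straddling the far rim at column 285. The rim edges agree with my tote frame to about 2 mm. Next I descend and grip.

```bash
python3 - <<'E'
from h import *
from plant import arm,kin,viewer
R0=tool_lean(20); gp=tcp_of(C+RT@[.091,-.10,.069],R0)
print(arm.move_linear(gp,speed=.1,f_stop=10))
s=arm.read_state(); print(s["eef_pos"]-gp,s["ft_force"])
arm.move_gripper(0.0,force=45)
arm.dwell(.2)
s=arm.read_state(); print(s["t"],s["opening"],s["ft_force"],s["moment"],(s["eef_pos"]-gp))
for n in ["scene","side"]:
    d=viewer.get_image(n); cv2.imwrite(f"pics/{n}2.png",d["img"][:,:,::-1])
    P=cloud(d,green(d["img"])); Q=P[(P[:,2]>.066)&(P[:,2]<.085)]; print(cv2.minAreaRect(Q[:,:2].astype(np.float32)))
E
```

```text
False
[ 0.0005062  -0.0002575   0.00073837] [-0.01622704 -0.03318108 -0.05532129]
6.4083 0.009460749591321586 [ 1.43478373  0.71521772 -0.17158841] [-0.67606696 -0.3955406  -0.18742284] [ 2.12683665e-04 -4.46986468e-05  9.12253485e-05]
((0.5303783416748047, -0.03397698700428009), (0.1919967383146286, 0.26954782009124756), 21.5098819732666)
((0.5257494449615479, -0.036772191524505615), (0.1903383433818817, 0.26938843727111816), 21.360702514648438)
```

View pics/side2.png

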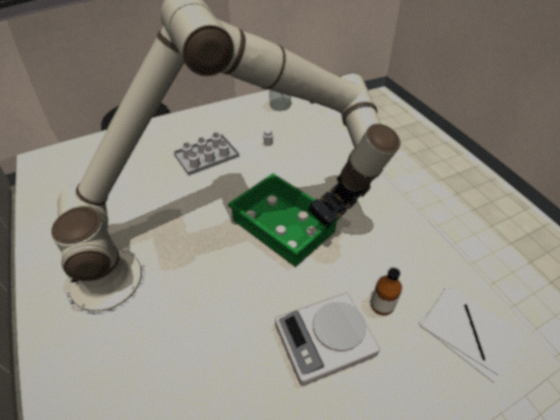

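The grip is on the rim with an opening of 9.5 mm, and the tote hasn't moved. I'll start the tilt, watching the force.

```bash
cat >> h.py <<'E'
def run(arm,degs,press=.0,speed=.06):
    R0=tool_lean(20); gp=tcp_of(C+RT@[.091,-.10,.069],R0)
    for a in degs:
        p,q=pose(gp,R0,a); arm.move_linear(p-[0,0,press],speed=speed,orientation=q)
        s=arm.read_state(); print(a,round(s["t"],2),"F",s["ft_force"].round(2),"M",s["moment"].round(2),"open",round(s["opening"],4),"err",((s["eef_pos"]-p)*1e3).round(1))
def shots(viewer,tag):
    for n in ["scene","side"]:
        d=viewer.get_image(n); cv2.imwrite(f"pics/{n}{tag}.png",d["img"][:,:,::-1])
        import pickle; pickle.dump(d,open(f"{n}{tag}.pkl","wb"))
E
python3 - <<'E'
from h import *
from plant import arm,viewer
run(arm,[4,8,12],.0005); shots(viewer,3)
E
```

```text
4 6.99 F [ 0.14  0.83 -1.63] M [-0.55 -0.12 -0.05] open 0.0096 err [-0.5  0.3 -0.5]
8 7.48 F [-0.22  0.19 -1.74] M [-0.44  0.2   0.01] open 0.0092 err [-0.3  0.2 -0.7]
12 7.97 F [-0.75  0.44 -1.9 ] M [-0.37  0.39  0.04] open 0.0093 err [-0.1  0.1 -0.6]
```

View pics/scene3.png

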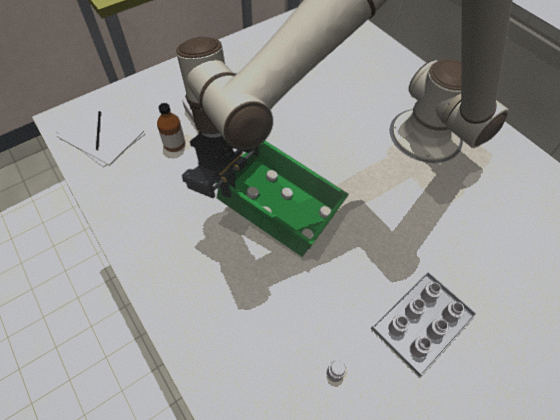

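View pics/side3.png

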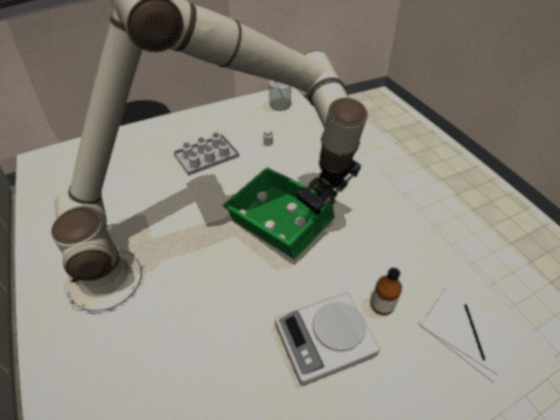

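The tilt is working. The tool carries 1.9 N, roughly half the tote's weight, so the corner carries the rest. The caps are starting to move, so I'll continue.

```bash
python3 - <<'E'
from h import *
from plant import arm,viewer
run(arm,[16,20,24,28,31],.0007); arm.dwell(.5); shots(viewer,4)
for n in ("scene","side"):
    im=cv2.imread(f"pics/{n}4.png")[130:290,180:380]; cv2.imwrite(f"pics/{n}4z.png",cv2.resize(im,None,fx=3.5,fy=3.5,interpolation=2))
print(arm.read_state()["ft_force"])
E
```

```text
16 8.56 F [-0.31 -0.09 -0.73] M [-0.25  0.56  0.03] open 0.0094 err [-0.   0.1 -0.6]
20 9.05 F [-0.67 -0.13 -1.42] M [-0.16  0.68 -0.06] open 0.0093 err [ 0.1  0.  -0.7]
24 9.54 F [-0.31  0.74 -1.04] M [-0.11  0.77  0.03] open 0.0096 err [ 0.1  0.1 -0.7]
28 10.03 F [ 0.53 -0.19 -2.13] M [-0.05  0.88  0.04] open 0.0094 err [ 0.1  0.1 -0.7]
31 10.43 F [ 0.32 -0.07 -1.01] M [-0.04  1.    0.01] open 0.0093 err [ 0.2  0.1 -0.7]
[-0.29393663  0.16316886 -1.21634472]
```

View pics/scene4z.png

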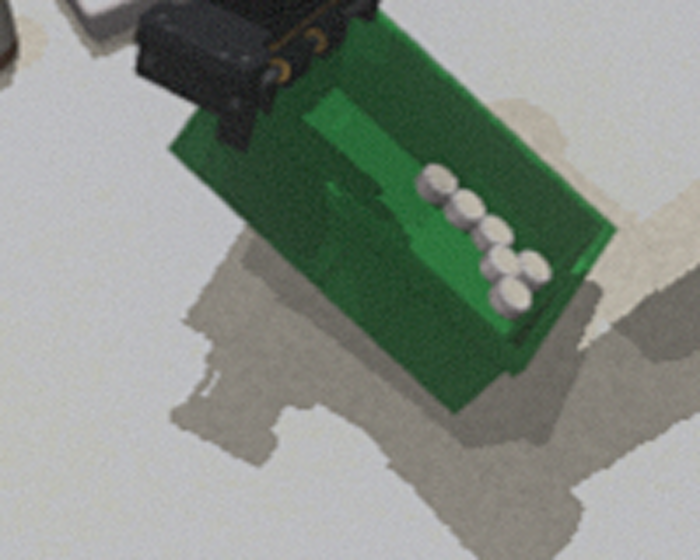

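View pics/side4z.png

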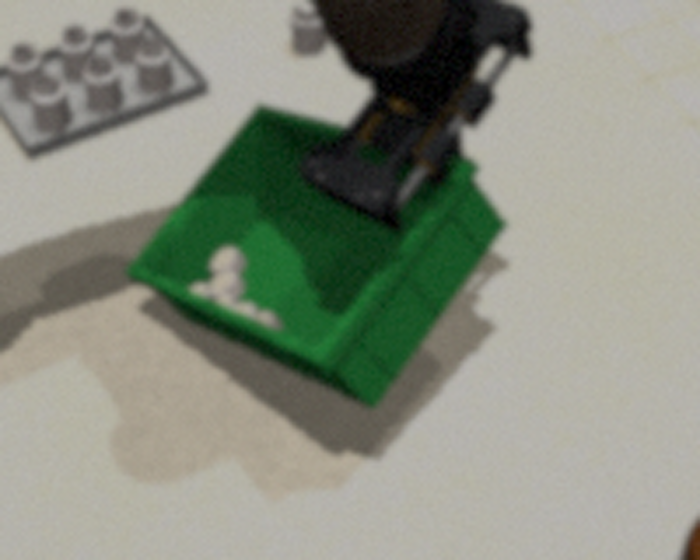

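All six caps are in the tote, in a row along the robot-side wall ending at the left corner. I'll measure each cap's distance to the corner, and check that the corner touches the counter and the tilt is right.

```bash
cat > meas.py <<'E'
from h import *; import pickle,sys
def meas(tag,deg,piv=None,n="scene",RTm=None):
    piv=PIV if piv is None else piv
    d=pickle.load(open(f"{n}{tag}.pkl","rb")); img=d["img"]
    R=(tilt(deg)@RT) if RTm is None else RTm   # tote->world
    o=piv-R@np.array([-.09,.13,0])
    # plane fit of floor: green points near floor
    P=(cloud(d,green(img))-o)@R
    f=P[(abs(P[:,2]-.004)<.012)&(abs(P[:,0])<.075)&(abs(P[:,1])<.115)]
    A=np.c_[f[:,:2],np.ones(len(f))]; co=np.linalg.lstsq(A,f[:,2],rcond=None)[0]
    nrm=R@(np.r_[-co[:2],1]/np.linalg.norm(np.r_[co[:2],1]))
    print(n,"floor in frame",len(f),co.round(4),"tilt deg",np.rad2deg(np.arccos(nrm[2])).round(1),"downhill in tote",(RT.T@nrm)[:2].round(3))
    h=cv2.cvtColor(img,cv2.COLOR_RGB2HSV); w=((h[...,1]<110)&(h[...,2]>85))
    v,u=np.nonzero(w&(d["depth"]>0)); Q=(cloud(d,w)-o)@R
    k=(abs(Q[:,0])<.09)&(abs(Q[:,1])<.13)&(Q[:,2]>.006)&(Q[:,2]<.07); 
    print("cap pts",k.sum(),"x",np.percentile(Q[k,0],[2,50,98]).round(3),"y",np.percentile(Q[k,1],[2,50,98]).round(3),"z",np.percentile(Q[k,2],[2,50,98]).round(3))
    # bird's eye of cap tops
    im=np.zeros((180*3,260*3,3),np.uint8)
    G=P[(abs(P[:,0])<.1)&(abs(P[:,1])<.14)]
    for q in Q[k]: cv2.circle(im,(int((.13-q[1])*3000),int((.09-q[0])*3000)),3,(0,int(min(255,q[2]*4000)),255),-1)
    cv2.rectangle(im,(12,12),(260*3-12,180*3-12),(0,255,0),1)
    cv2.imwrite(f"pics/be{n}{tag}.png",im)
if __name__=="__main__":
    for n in ("scene","side"): meas(sys.argv[1],float(sys.argv[2]),n=n)
E
python3 meas.py 4 31
```

```text
scene floor in frame 953 [0.0114 0.0029 0.0021] tilt deg 31.3 downhill in tote [-0.375  0.361]
cap pts 570 x [-0.086 -0.061  0.088] y [-0.123  0.08   0.125] z [0.007 0.016 0.024]
side floor in frame 1233 [0.0058 0.006  0.0036] tilt deg 31.0 downhill in tote [-0.37   0.358]
cap pts 232 x [-0.07  -0.051  0.088] y [-0.128  0.092  0.129] z [0.007 0.018 0.041]
```

View pics/bescene4.png

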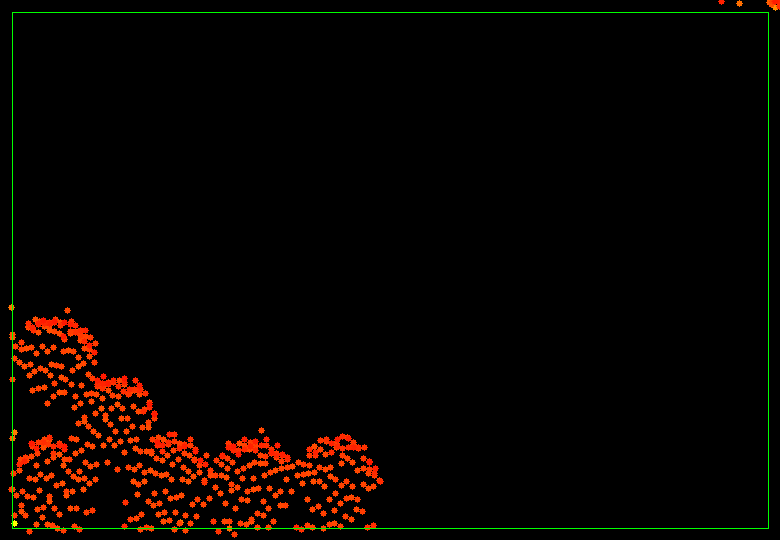

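The measured tilt is 31°, directed at the corner. A wedged cap holds a gap in the row, so the last cap sits about 108 mm from the corner. I'll swing the downhill direction towards +y on the same pivot corner, then back, to close it up.

```bash
cat >> h.py <<'E'
def tilt2(deg,phi):
    f=np.deg2rad(phi); dn=np.array([-np.sin(f),np.cos(f),0]); a=RT@np.cross([0,0,1.],dn)
    return Rn.from_rotvec(a*np.deg2rad(deg)).as_matrix()
def pose2(deg,phi,press=.0007):
    R0=tool_lean(20); gp=tcp_of(C+RT@[.091,-.10,.069],R0); T=tilt2(deg,phi)
    return PIV+T@(gp-PIV)-[0,0,press], q_wxyz(T@R0)
def run2(arm,seq,speed=.06):
    for a,f in seq:
        p,q=pose2(a,f); arm.move_linear(p,speed=speed,orientation=q)
        s=arm.read_state(); print(a,f,round(s["t"],2),"F",s["ft_force"].round(2),"open",round(s["opening"],4),"err",((s["eef_pos"]-p)*1e3).round(1))
E
python3 - <<'E'
from h import *
from plant import arm,viewer,kin
print(np.abs(tilt2(31,45)-tilt(31)).max())
seq=[(31,38),(31,32),(31.5,26),(32,20),(32,15)]
for a,f in seq: print(np.round(kin.solve_ik(*pose2(a,f)),2), pose2(a,f)[0].round(3))
run2(arm,seq,.05); arm.dwell(.3); shots(viewer,5)
im=cv2.imread("pics/scene5.png")[130:290,180:380]; cv2.imwrite("pics/scene5z.png",cv2.resize(im,None,fx=3.5,fy=3.5,interpolation=2))
import meas; meas.meas("5",0,n="scene",RTm=tilt2(32,15)@RT); 
E
```

```text
8.326672684688674e-17
[ 0.19  0.21 -0.38  0.01 -0.65  0.24] [ 0.59  -0.055  0.191]
[ 0.22  0.22 -0.39  0.1  -0.67  0.14] [ 0.594 -0.049  0.19 ]
[ 0.25  0.24 -0.39  0.17 -0.7   0.04] [ 0.597 -0.043  0.189]
[ 0.28  0.26 -0.38  0.23 -0.74 -0.03] [ 0.602 -0.038  0.187]
[ 0.29  0.29 -0.35  0.25 -0.78 -0.06] [ 0.608 -0.035  0.182]
31 38 11.35 F [ 0.01 -0.1  -0.65] open 0.0093 err [0.4 0.6 0.3]
31 32 11.64 F [ 0.23 -1.18  0.46] open 0.0094 err [0.4 0.2 0.3]
31.5 26 11.93 F [ 1.26 -0.38  0.93] open 0.0095 err [ 0.3 -0.   0.3]
32 20 12.23 F [ 1.77 -0.49  1.4 ] open 0.0095 err [ 0.4 -0.   0.3]
32 15 12.54 F [ 2.62 -0.44  1.76] open 0.0094 err [ 0.4 -0.1  0.2]
scene floor in frame 2012 [0.0087 0.0043 0.0018] tilt deg 31.9 downhill in tote [-0.146  0.508]
cap pts 598 x [-0.086 -0.061 -0.009] y [0.018 0.09  0.126] z [0.007 0.017 0.021]
```

View pics/scene5z.png

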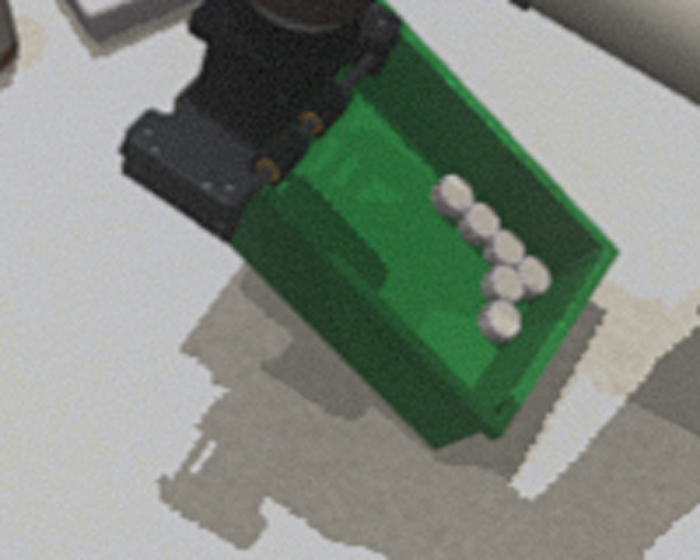

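View pics/bescene5.png

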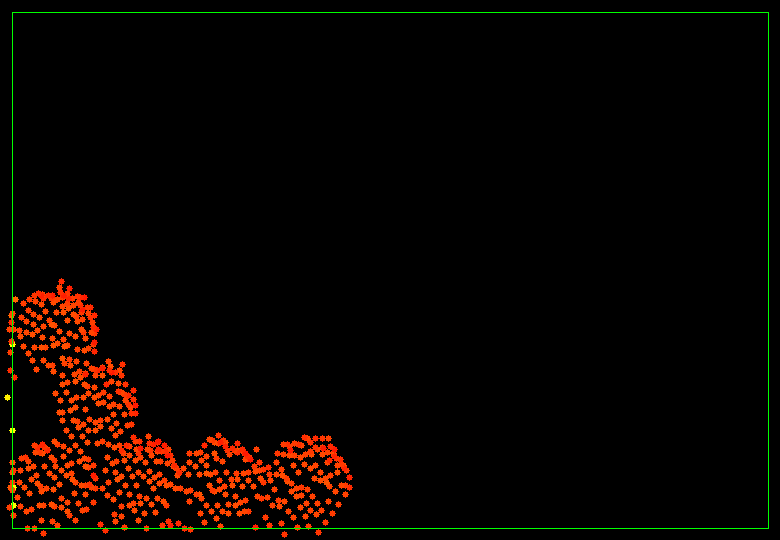

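The row is closed up, and the last cap is now at y≈28 mm, about 98 mm from the corner. I'll bring the downhill direction back so the corner is clearly the lowest point, then check again.

```bash
python3 - <<'E'
from h import *
from plant import arm,viewer,kin
run2(arm,[(32,21),(31.5,27),(31,32)],.04); arm.dwell(.7); shots(viewer,6)
s=arm.read_state(); print(s["t"],s["ft_force"],s["moment"],s["opening"])
for n in ("scene","side"):
    im=cv2.imread(f"pics/{n}6.png")[130:290,180:380]; cv2.imwrite(f"pics/{n}6z.png",cv2.resize(im,None,fx=3.5,fy=3.5,interpolation=2))
import meas
for n in ("scene","side"): meas.meas("6",0,n=n,RTm=tilt2(31,32)@RT)
import pickle
for n in ("scene","side"):
    d=pickle.load(open(n+"6.pkl","rb")); print(n,"pivot px",proj(d,PIV)); P=cloud(d,green(d["img"])); k=np.linalg.norm(P[:,:2]-PIV[:2],axis=1)<.03; print("green z near corner",np.sort(P[k,2])[:8].round(4))
E
```

```text
32 21 13.32 F [ 2.77 -0.51  2.37] open 0.0096 err [-0.  -0.2  0.4]
31.5 27 13.67 F [ 2.02 -0.97  1.47] open 0.0099 err [ 0.2 -0.1  0. ]
31 32 13.97 F [ 2.25 -0.71  2.04] open 0.0097 err [ 0.2 -0.1 -0.1]
14.7667 [ 2.90296752 -1.56625457  1.97868714] [-0.23604495 -0.17792989 -0.16969038] 0.009584983530008412
scene floor in frame 1407 [0.0101 0.0035 0.0018] tilt deg 31.1 downhill in tote [-0.283  0.433]
cap pts 573 x [-0.086 -0.061 -0.009] y [0.018 0.09  0.126] z [0.007 0.016 0.02 ]
side floor in frame 949 [0.0054 0.0045 0.0036] tilt deg 30.9 downhill in tote [-0.278  0.432]
cap pts 134 x [-0.056 -0.029  0.088] y [-0.128  0.102  0.129] z [0.007 0.019 0.049]
scene pivot px [[335.7691999  210.08142214]]
green z near corner [0.0132 0.0305 0.0669 0.0685 0.0687 0.0715 0.0744 0.0766]
side pivot px [[232.35829116 220.52479784]]
green z near corner [0.022  0.0273 0.0279 0.0286 0.0287 0.0288 0.0291 0.0295]
```

View pics/scene6z.png

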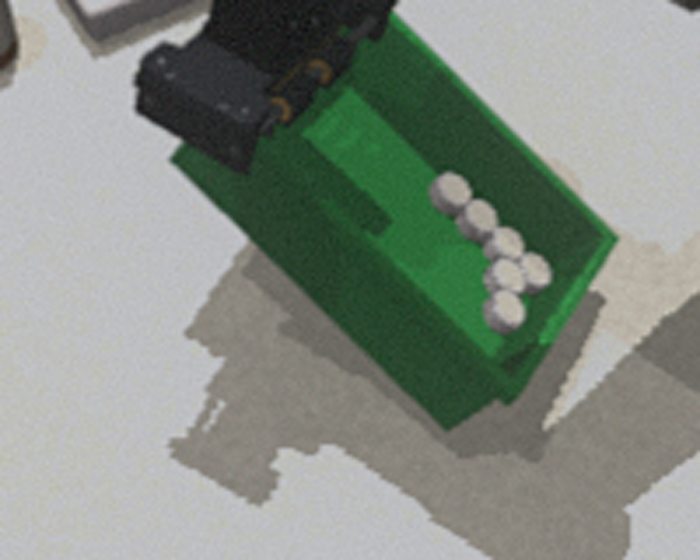

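View pics/bescene6.png

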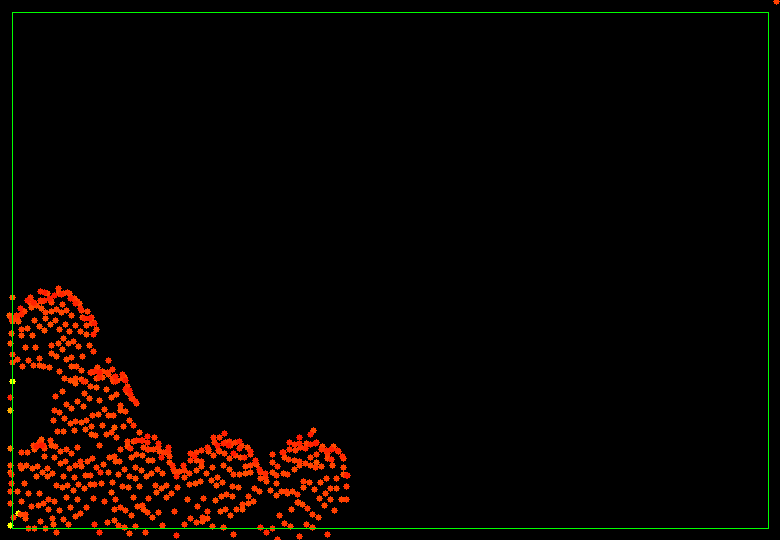

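View pics/side6.png

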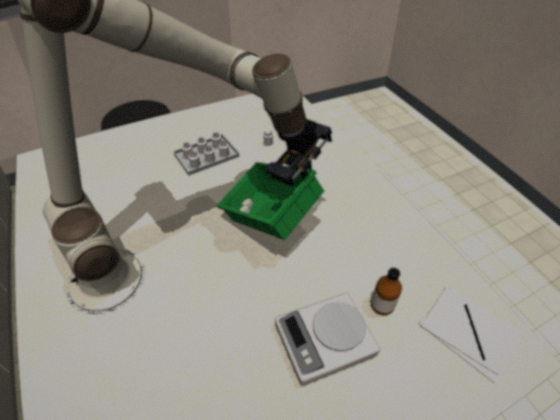

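All six caps lie in the left corner, about 98 mm to the centre of the farthest. The counter pushes up on the tool with 2 N, so the corner is standing on it. The bystanders are in their places, so I'm handing in.

```bash
python3 - <<'E'
from plant import arm
import numpy as np
s=arm.read_state(); print(s["t"],abs(s["qd"]).max(),s["ft_force"].round(2),s["opening"])
arm.hand_in()
E
```

```text
14.7667 0.0014679472089920349 [ 2.9  -1.57  1.98] 0.009584983530008412
the job is handed in; nothing more can be done
```

I gripped the tote by its far rim near the right end and tilted it about 31° over its robot-side left corner, the one nearer the jars. I handed the job in at 14.8 s, still holding it tilted.

Last checks:
- **Caps:** all six are inside the tote, touching one another in the corner. Four are in a row along the robot-side wall, and the other two are by the left wall. The farthest cap's centre is about 98 mm from the corner. After the straight diagonal tilt it was about 108 mm, because a wedged cap held a gap in the row. Swinging the downhill direction towards the left wall closed that gap.
- **Tilt:** both cameras measured about 31°. I left the downhill direction a little more towards the left wall than the exact diagonal, and the left corner is still the lowest point.
- **Corner on the counter:** I judged this from force, not from the pictures, because the views did not show the corner's bottom edge clearly. The counter pushes up on the tool with about 2 N, so the corner is loaded.
- **Grip and surroundings:** the grip was steady (9.6 mm opening on the rim) and the arm was still. In the last pictures the jars, balance, bottle and capped jar look unmoved.

The two cameras disagreed by up to about 5 mm on where the tote stood. I used their average, and a wrist-camera check agreed with it to about 2 mm.

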